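Bed the curved row of ceramic studs into a serving board

ROBOT

A 7-joint arm with a two-finger parallel gripper is mounted at the origin on the work surface. World frame = base frame: x ahead of the robot, y to its left, z up, the work surface at z = 0. Lengths are in mm, angles in rad, forces in N, time in s.
With the tool pointing down it reaches from about 425 to 975 mm from the base axis. Payload 16.7 kg.
Tool frame: the origin (TCP) lies between the finger pads, 19 mm behind the fingertips; this is the grasp point; z points along the fingers, y is the line along which they close (so a half turn about z gives the same grasp; the last joint's range is limited). The gripper opens to 85 mm and grips with 20 to 120 N. Pads are 22 mm wide; open, the fingers measure 114 mm over their backs; the gripper's body (76 mm by 85 mm) begins 54 mm behind the grasp point. The pads swing forward as they close: fully open they stand 13 mm farther back than shut.
Start: joints at [-1.401, 0.426, 0.074, 1.606, -0.034, 1.111, -0.067], TCP at [212.21, 640.737, 250.002] pointing down, gripper open.
Joint ranges: [-2.85, 2.85], [-0.5, 2.14], [-1.23, 1.37], [0.21, 2.46], [-1.02, 4.16], [0.16, 2.05], [-2.73, 2.73]. Speed limits (rad/s): [1.89, 1.89, 2.39, 2.39, 3.01, 3.01, 3.01].

INTERFACE

Orientations are given as [roll, pitch, yaw] about the fixed x, y, z axes, in that order (R = Rz(yaw) Ry(pitch) Rx(roll)).
In Python, from workcell import ctrl gives the robot as it stands.
- The arm moves only by the tool servo_tool, never from a script. Its argument "increments" is a list of rows, each an object of numbers: "ax", "ay", "az": the turn, a rotation vector about the tool's x, y, z in rad; "dx", "dy", "dz": the shift along the tool's x, y, z in m; "claw": the finger opening in m, from 0 to 0.0854. In form: [{"ax": .., "ay": .., "az": .., "dx": .., "dy": .., "dz": .., "claw": ..}, ...]. A call has 1 to 12 rows; each row is the pose to reach, as a shift and turn from the pose commanded when the call began, along the tool's axes at that moment; what a row does not reach only later rows make up. A row lasts 1/10 s, in which the tool goes at most 50 mm and 8.59 degrees, less where a joint would pass 70% of its speed; a pose out of reach is approached as far as the arm can. A call with a gripper value outside its range is refused whole. The fingers move at their own pace and stop on an object; "grip_force" is the grip in N (left out, the last holds). Time passes only in rows, so rows that repeat a pose let the fingers close. It gives the time, the measured TCP pose, the force, the opening and the grip force at its end, in the units of the state.
- ctrl.state(): the state, without advancing time (a new reading comes with each control period).
- ctrl.capture(name): name is "scene" or "top" or "wrist"; returns the picture (400x640x3 uint8, red, green, blue); there is no depth.
- ctrl.camera_model(name): a dict with "K" (3x3 intrinsics, pixels), "dist_coeffs" ([k1, k2, p1, p2, k3] as OpenCV has them; the pictures are not rectified), "R" (3x3) and "t" (3): a world point X has camera coordinates R X + t. Camera axes: x right, y down, z forward; pixel columns grow to the right and rows downward; lengths in mm; the calibration is good to about 2 mm. A picture is of the moment at which its call begins: read the wrist's pose just before it. camera_model takes no time and is no camera call; for the wrist camera it gives the pose at the moment of the call.
- ctrl.sign_off(): hands the job in; it is judged then, once.
The state is a dict: "time_s": time; "joint_pos": joint angles; "joint_vel": joint speeds; "joint_efforts": joint torques, N m; "ee_pos": TCP position; "tool_rot": TCP orientation; "contact_force": force on the tool from outside, world axes, zero at the start; "ft_torque": the same for the moment, N m; "gripper_width": finger opening in mm; "finger_force": force on a finger pad.
Only numpy, scipy, OpenCV 4.12 (cv2) and the standard library are available. Lean on these libraries where they do the work, as an engineer would, in place of code of your own. Each camera call takes 0.05 s, during which the arm holds its last target. There are 200 camera calls.

TASK

With closed fingertips, trace the curved row of ceramic studs on the wooden serving board from the handle end to the far end, following the dark inlaid line and staying low over the wood between studs, so that each stud in turn is gently pressed fully home. Leave the studs of the straight row standing proud, do not lift or push the board away, and leave the mugs, lids and other things alone.

Things in the scene. Friction and masses are not known exactly. Their poses are not given: they have to be found in the camera images.
- board: wooden serving board lying loose, 330 x 230 mm, 24 mm thick, about 1.5 kg; slotted handle 107 mm long at its -x end. Origin: centre of the blade's underside; x runs away from the handle, z up, top face at z = 24 mm. Equal white ceramic studs in its top: five in an S curve along the middle, about 60 mm apart; four in a straight row along the long edge at -y. A thin dark inlaid line joins each row.
- c1_top (a point): top of the dome of stud 1 of the curved row (five studs), counted from the handle end: 30 mm across, dome 5 mm high, radius 25 mm. The top (and this point) stands 8.5 mm above the wood when proud, 5 mm when fully home. It moves straight in against about 1 N of friction to a hard stop, no spring, and stays where left. Starts 0 to 1 mm in.
- c2_top (a point): top of the dome of stud 2 of the curved row (five studs), counted from the handle end: 30 mm across, dome 5 mm high, radius 25 mm. The top (and this point) stands 8.5 mm above the wood when proud, 5 mm when fully home. It moves straight in against about 1 N of friction to a hard stop, no spring, and stays where left. Starts 0 to 1 mm in.
- c3_top (a point): top of the dome of stud 3 of the curved row (five studs), counted from the handle end: 30 mm across, dome 5 mm high, radius 25 mm. The top (and this point) stands 8.5 mm above the wood when proud, 5 mm when fully home. It moves straight in against about 1 N of friction to a hard stop, no spring, and stays where left. Starts 0 to 1 mm in.
- c4_top (a point): top of the dome of stud 4 of the curved row (five studs), counted from the handle end: 30 mm across, dome 5 mm high, radius 25 mm. The top (and this point) stands 8.5 mm above the wood when proud, 5 mm when fully home. It moves straight in against about 1 N of friction to a hard stop, no spring, and stays where left. Starts 0 to 1 mm in.
- c5_top (a point): top of the dome of stud 5 of the curved row (five studs), counted from the handle end: 30 mm across, dome 5 mm high, radius 25 mm. The top (and this point) stands 8.5 mm above the wood when proud, 5 mm when fully home. It moves straight in against about 1 N of friction to a hard stop, no spring, and stays where left. Starts 0 to 1 mm in.
- s1_top (a point): top of the dome of stud 1 of the straight row (four studs), counted from the handle end: 30 mm across, dome 5 mm high, radius 25 mm. The top (and this point) stands 8.5 mm above the wood when proud, 5 mm when fully home. It moves straight in against about 1 N of friction to a hard stop, no spring, and stays where left. Starts fully proud, to be left so.
- s2_top (a point): top of the dome of stud 2 of the straight row (four studs), counted from the handle end: 30 mm across, dome 5 mm high, radius 25 mm. The top (and this point) stands 8.5 mm above the wood when proud, 5 mm when fully home. It moves straight in against about 1 N of friction to a hard stop, no spring, and stays where left. Starts fully proud, to be left so.
- s3_top (a point): top of the dome of stud 3 of the straight row (four studs), counted from the handle end: 30 mm across, dome 5 mm high, radius 25 mm. The top (and this point) stands 8.5 mm above the wood when proud, 5 mm when fully home. It moves straight in against about 1 N of friction to a hard stop, no spring, and stays where left. Starts fully proud, to be left so.
- s4_top (a point): top of the dome of stud 4 of the straight row (four studs), counted from the handle end: 30 mm across, dome 5 mm high, radius 25 mm. The top (and this point) stands 8.5 mm above the wood when proud, 5 mm when fully home. It moves straight in against about 1 N of friction to a hard stop, no spring, and stays where left. Starts fully proud, to be left so.
- gap1 (a point): point on the board's top face, on the dark inlaid line, midway between curved-row studs 1 and 2
- gap2 (a point): point on the board's top face, on the dark inlaid line, midway between curved-row studs 2 and 3
- gap3 (a point): point on the board's top face, on the dark inlaid line, midway between curved-row studs 3 and 4
- gap4 (a point): point on the board's top face, on the dark inlaid line, midway between curved-row studs 4 and 5
- lid_a: small pewter lid with a finial, 63 mm across, 40 mm tall, lying on the board beside the curved row; a bystander, loose. Origin: centre of its underside.
- collar: pewter ring 58 mm across, 8 mm high, lying on the board between the two rows; a bystander, loose. Origin: centre of its underside.
- lid_b: pewter lid with a finial, 74 mm across, 40 mm tall, on the table near the board's curved-row side; a bystander, loose. Origin: centre of its underside.
- mug_a: white mug with a handle, 86 mm across, 110 mm tall, on the table near the board's straight-row side; a bystander, loose. Origin: centre of its underside.
- mug_b: blue mug with a handle, 86 mm across, 100 mm tall, at the side of the table; a bystander, loose. Origin: centre of its underside.
- bowl: terracotta bowl 120 mm across, 50 mm tall, at the side of the table; a bystander, loose. Origin: centre of its underside.
- brush_jar: white jar of brushes, 72 mm across, 90 mm tall (230 mm with the brushes), at the side of the table; a bystander, loose. Origin: centre of its underside.

How it is judged:
By the outcome, as a careful person would: the job done as asked, in the order asked, and still so for the second after the job is handed in, with the robot touching nothing.
It also fails if it takes over 48 s, if anything falls off the work surface, if the arm or the gripper's body presses on something with over 40 N, if the wrist force passes 120 N, or if a joint passes its speed limit or range.

## Working session

There is one attempt and no reset: what is moved stays moved. The work goes in short steps, Python scripts to look and compute and a tool call to move; the robot and the scene stay as the last step left them, time stands still between calls to the robot, and variables do not carry over. Pictures are saved under pics/ and viewed, at most 10 in all, crops included, and the job is handed in when it is done.

Besides the shell and the picture viewer there is one more tool, called after "Request:" by a JSON object that holds its "api" and its "payload", one argument or row to a line. servo_tool: Moves the arm, as the interface text tells. Its arguments: {"type":"object","properties":{"increments":{"type":"array","items":{"type":"object","properties":{"ax":{"type":"number"},"ay":{"type":"number"},"az":{"type":"number"},"dx":{"type":"number"},"dy":{"type":"number"},"dz":{"type":"number"},"claw":{"type":"number"}}}},"grip_force":{"type":"number"}},"required":["increments"]}

```bash
mkdir -p pics; ls; python3 - <<'E'
from workcell import ctrl
import cv2
s=ctrl.state();print({k:s[k] for k in("time_s","ee_pos","tool_rot","contact_force","gripper_width")})
for n in("top","scene"):
    cv2.imwrite(f"pics/{n}0.png",ctrl.capture(n)[:,:,::-1])
    m=ctrl.camera_model(n);print(n,m)
E
```

```text
pics
{'time_s': 0.0, 'ee_pos': array([212.13100927, 640.3904092 , 249.30396543]), 'tool_rot': array([-3.14030872e+00,  9.38910006e-05,  2.82174113e+00]), 'contact_force': array([ 0.5886745 ,  0.55688497, -0.80715027]), 'gripper_width': 85.43874199049523}
top {'K': array([[420.32493895,   0.        , 317.02098574],
       [  0.        , 420.32493895, 195.13095219],
       [  0.        ,   0.        ,   1.        ]]), 'dist_coeffs': array([-0.04205322,  0.        ,  0.        ,  0.        ,  0.        ]), 'R': array([[ 0.02610294, -0.99965681,  0.00221228],
       [-0.98732396, -0.02612736, -0.15655271],
       [ 0.15655679,  0.00190225, -0.98766713]]), 't': array([ -10.48734232,  540.77364202, 1493.10676814])}
scene {'K': array([[364.32205192,   0.        , 325.11689932],
       [  0.        , 364.32205192, 206.65868594],
       [  0.        ,   0.        ,   1.        ]]), 'dist_coeffs': array([-0.07617312,  0.        ,  0.        ,  0.        ,  0.        ]), 'R': array([[-0.16724219,  0.98590146,  0.00532581],
       [ 0.67718457,  0.11879607, -0.72616014],
       [-0.71655503, -0.11783806, -0.68750497]]), 't': array([  72.72348338, -333.98987203, 1456.48167539])}
```

View pics/top0.png

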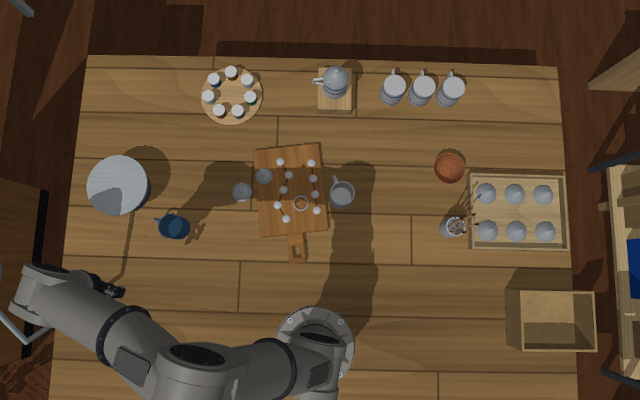

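View pics/scene0.png

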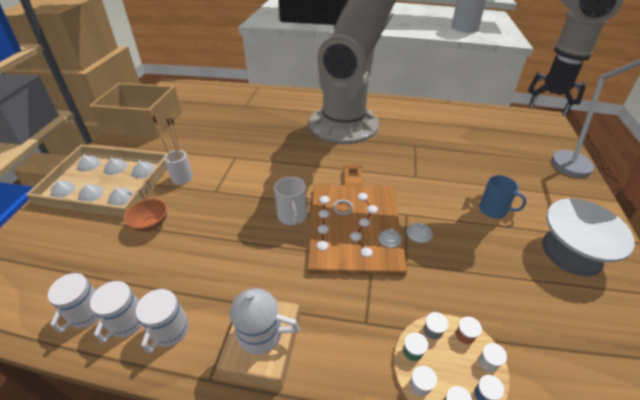

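The top view shows the board with its handle at (297,250). The curved studs run near (286,219), (278,205), (283,190), (289,175), (280,162), and the straight row runs from (317,210) to (311,163). lid_a is at (263,177), the collar at (301,203), lid_b at (242,191) and mug_a at (342,192).

```bash
cat > h.py <<'E'
import numpy as np, cv2
from workcell import ctrl
def ray_plane(m,px,z):
    u=cv2.undistortPoints(np.array(px,float).reshape(-1,1,2),m["K"],m["dist_coeffs"]).reshape(-1,2)
    R,t=np.array(m["R"]),np.array(m["t"]); C=-R.T@t
    d=np.c_[u,np.ones(len(u))]@R
    return C+d*((z-C[2])/d[:,2])[:,None]
def proj(m,X):
    r,_=cv2.Rodrigues(np.array(m["R"])); return cv2.projectPoints(np.array(X,float).reshape(-1,1,3),r,np.array(m["t"]),m["K"],m["dist_coeffs"])[0].reshape(-1,2)
E
python3 - <<'E'
from h import *
m=ctrl.camera_model("top")
P=[(286,219),(278,205),(283,190),(289,175),(280,162),(317,210),(315,194),(313,178),(311,163)]
X=ray_plane(m,P,30);print(X.round())
print(np.linalg.norm(np.diff(X,axis=0),axis=1).round())
s=ctrl.state();w=ctrl.camera_model("wrist")
from scipy.spatial.transform import Rotation as Ro
Rt=Ro.from_euler("xyz",s["tool_rot"]).as_matrix()
R=np.array(w["R"]);C=-R.T@np.array(w["t"])
print("cam in tool",Rt.T@(C-s["ee_pos"]),"\n axes",(Rt.T@R.T).round(3),w["K"],w["dist_coeffs"]); print(Rt.round(3))
E
```

```text
[[452. 115.  30.]
 [502. 146.  30.]
 [559. 130.  30.]
 [616. 110.  30.]
 [664. 145.  30.]
 [488.   2.  30.]
 [547.  11.  30.]
 [607.  20.  30.]
 [664.  29.  30.]]
[ 60.  59.  60.  60. 227.  60.  61.  58.]
cam in tool [  69.84432172   -0.2382162  -124.04661065] 
 axes [[ 0.002 -0.961 -0.276]
 [ 1.     0.002  0.002]
 [-0.001 -0.276  0.961]] [[357.20154919   0.         323.22430636]
 [  0.         357.20154919 198.56187428]
 [  0.           0.           1.        ]] [-0.06963748  0.          0.          0.          0.        ]
[[-0.949  0.314 -0.   ]
 [ 0.314  0.949 -0.001]
 [-0.    -0.001 -1.   ]]
```

The stud spacing comes out at about 60 mm, as specified. Next I close the fingers and move the wrist camera over the board, turned to line up with it.

Request:
{"api": "servo_tool", "payload": {
  "increments": [
    {"dx": -0.04,"dy": -0.034,"dz": 0.002,"az": -0.04,"claw": 0},
    {"dx": -0.08,"dy": -0.068,"dz": 0.005,"az": -0.08,"claw": 0},
    {"dx": -0.12,"dy": -0.102,"dz": 0.008,"az": -0.12,"claw": 0},
    {"dx": -0.16,"dy": -0.136,"dz": 0.01,"az": -0.16,"claw": 0},
    {"dx": -0.2,"dy": -0.17,"dz": 0.012,"az": -0.2,"claw": 0},
    {"dx": -0.24,"dy": -0.204,"dz": 0.015,"az": -0.24,"claw": 0},
    {"dx": -0.28,"dy": -0.238,"dz": 0.018,"az": -0.28,"claw": 0},
    {"dx": -0.32,"dy": -0.272,"dz": 0.02,"az": -0.32,"claw": 0},
    {"dx": -0.36,"dy": -0.306,"dz": 0.022,"az": -0.36,"claw": 0},
    {"dx": -0.4,"dy": -0.34,"dz": 0.025,"az": -0.4,"claw": 0},
    {"dx": -0.44,"dy": -0.374,"dz": 0.028,"az": -0.44,"claw": 0},
    {"dx": -0.487,"dy": -0.413,"dz": 0.03,"az": -0.47,"claw": 0}
  ],
  "grip_force": 20
}}

```text
invalid input at $.increments[0]: expected keys ax, ay, az, dx, dy, dz, claw
```

Request:
{"api": "servo_tool", "payload": {
  "increments": [
    {"ax": 0,"ay": 0,"az": -0.04,"dx": -0.04,"dy": -0.034,"dz": 0.002,"claw": 0},
    {"ax": 0,"ay": 0,"az": -0.08,"dx": -0.08,"dy": -0.068,"dz": 0.005,"claw": 0},
    {"ax": 0,"ay": 0,"az": -0.12,"dx": -0.12,"dy": -0.102,"dz": 0.008,"claw": 0},
    {"ax": 0,"ay": 0,"az": -0.16,"dx": -0.16,"dy": -0.136,"dz": 0.01,"claw": 0},
    {"ax": 0,"ay": 0,"az": -0.2,"dx": -0.2,"dy": -0.17,"dz": 0.012,"claw": 0},
    {"ax": 0,"ay": 0,"az": -0.24,"dx": -0.24,"dy": -0.204,"dz": 0.015,"claw": 0},
    {"ax": 0,"ay": 0,"az": -0.28,"dx": -0.28,"dy": -0.238,"dz": 0.018,"claw": 0},
    {"ax": 0,"ay": 0,"az": -0.32,"dx": -0.32,"dy": -0.272,"dz": 0.02,"claw": 0},
    {"ax": 0,"ay": 0,"az": -0.36,"dx": -0.36,"dy": -0.306,"dz": 0.022,"claw": 0},
    {"ax": 0,"ay": 0,"az": -0.4,"dx": -0.4,"dy": -0.34,"dz": 0.025,"claw": 0},
    {"ax": 0,"ay": 0,"az": -0.44,"dx": -0.44,"dy": -0.374,"dz": 0.028,"claw": 0},
    {"ax": 0,"ay": 0,"az": -0.47,"dx": -0.487,"dy": -0.413,"dz": 0.03,"claw": 0}
  ],
  "grip_force": 20
}}

```text
time_s: 1.3
ee_pos: [524.5, 127.0, 221.4]
tool_rot: [3.142, -0.0, -2.99]
contact_force: [0.8, 1.4, 0.1]
gripper_width: 0.2
finger_force: 0.0
```

Request:
{"api": "servo_tool", "payload": {
  "increments": [
    {"ax": 0,"ay": 0,"az": 0,"dx": 0,"dy": 0,"dz": 0,"claw": 0},
    {"ax": 0,"ay": 0,"az": 0,"dx": 0,"dy": 0,"dz": 0,"claw": 0},
    {"ax": 0,"ay": 0,"az": 0,"dx": 0,"dy": 0,"dz": 0,"claw": 0},
    {"ax": 0,"ay": 0,"az": 0,"dx": 0,"dy": 0,"dz": 0,"claw": 0}
  ]
}}

```text
time_s: 1.7
ee_pos: [523.5, 130.2, 221.5]
tool_rot: [3.141, -0.0, -2.989]
contact_force: [0.4, -0.0, -0.6]
gripper_width: -0.0
finger_force: 0.0
```

```bash
python3 - <<'E'
from h import *
import pickle
s=ctrl.state();print(s["time_s"],s["ee_pos"],s["tool_rot"],s["contact_force"])
w=ctrl.camera_model("wrist");im=ctrl.capture("wrist")
pickle.dump((s,w,im),open("w0.pkl","wb"))
cv2.imwrite("pics/w0.png",im[:,:,::-1])
E
```

```text
1.7 [523.45074462 130.16486097 221.50537827] [ 3.14133045e+00 -2.85637431e-04 -2.98949224e+00] [ 0.38025724 -0.0458147  -0.64536493]
```

View pics/w0.png

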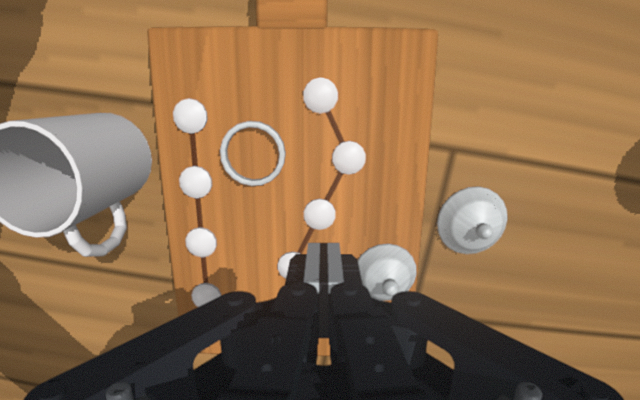

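The wrist view shows C1 (320,95), C2 (349,157), C3 (319,214) and C4 half hidden at about (290,265). S1 to S3 are at (190,115), (195,182), (200,241). lid_a (387,272) sits close beside the row at C4, and the mug is on the left. I'll refine the centroids in both cameras.

```bash
python3 - <<'E'
from h import *
import pickle
s,w,im=pickle.load(open("w0.pkl","rb"))
def cen(im,p,r,th):
    x,y=p;c=im[y-r:y+r+1,x-r:x+r+1].astype(float)
    mk=((c.min(2)>th)&(c.max(2)-c.min(2)<60)).astype(np.uint8)
    n,l,st,ce=cv2.connectedComponentsWithStats(mk)
    k=1+np.argmax(st[1:,4]);
    wt=(l==k)
    return ce[k]+[x-r,y-r],st[k][2:5]
W=[(320,95),(349,157),(319,214),(190,115),(195,182),(200,241)]
pw=[cen(im,p,24,110) for p in W]
print([(a.round(1).tolist(),b.tolist()) for a,b in pw])
Xw=ray_plane(w,[a for a,_ in pw],28);print(Xw.round(1))
t=cv2.imread("pics/top0.png")[:,:,::-1];m=ctrl.camera_model("top")
P=[(286,219),(278,205),(283,190),(289,175),(280,162),(317,210),(315,194),(313,178),(311,163)]
pt=[cen(t,p,6,120) for p in P]
print([(a.round(1).tolist(),b.tolist()) for a,b in pt])
Xt=ray_plane(m,[a for a,_ in pt],28);print(Xt.round(1))
print("diff",(Xw-Xt[[0,1,2,5,6,7]]).round(1))
print("others: lid_a,lid_b,collar",ray_plane(w,[(389,285),(484,232),(252,154)],60).round()[:2],ray_plane(w,[(252,154)],28).round())
big=cv2.resize(t[140:270,225:365],None,fx=5,fy=4.6,interpolation=cv2.INTER_CUBIC);cv2.imwrite("pics/tz.png",big[:,:,::-1])
E
```

```text
[([320.1, 95.0], [35, 37, 980]), ([348.5, 157.2], [34, 33, 886]), ([319.1, 213.8], [32, 32, 784]), ([189.7, 115.4], [35, 36, 950]), ([195.1, 181.6], [33, 33, 845]), ([200.7, 241.8], [32, 30, 734])]
[[453.5 116.8  28. ]
 [502.9 150.1  28. ]
 [559.7 132.   28. ]
 [487.4   6.1  28. ]
 [546.5  14.6  28. ]
 [605.6  23.1  28. ]]Traceback (most recent call last):
  File "<stdin>", line 17, in <module>
  File "<stdin>", line 8, in cen
    return _wrapfunc(a, 'argmax', axis=axis, out=out, **kwds)
    return bound(*args, **kwds)
ValueError: attempt to get argmax of an empty sequence
```

```bash
python3 - <<'E'
from h import *
t=cv2.imread("pics/top0.png")[:,:,::-1];m=ctrl.camera_model("top")
def cen(im,p,r=6):
    x,y=p;c=im[y-r:y+r+1,x-r:x+r+1,2].astype(float)
    wt=np.clip(c-np.median(c)-35,0,None);yy,xx=np.mgrid[y-r:y+r+1,x-r:x+r+1]
    return [(wt*xx).sum()/wt.sum(),(wt*yy).sum()/wt.sum()]
P=[(286,219),(278,205),(283,190),(289,175),(280,162),(317,210),(315,194),(313,178),(311,163)]
pt=[cen(t,p) for p in P]
print(np.round(pt,1).tolist())
Xt=ray_plane(m,pt,28);print(Xt.round(1))
Xw=np.array([[453.5,116.8,28],[502.9,150.1,28],[559.7,132,28],[487.4,6.1,28],[546.5,14.6,28],[605.6,23.1,28]])
D=Xw-Xt[[0,1,2,5,6,7]];print("diff",D.round(1));print("C4,5",(Xt[3:5]+D.mean(0)).round(1))
E
```

```text
[[285.5, 218.7], [277.0, 204.9], [282.9, 189.4], [288.4, 174.4], [279.5, 161.6], [316.3, 210.2], [314.7, 193.8], [312.8, 177.9], [310.6, 162.8]]
[[453.  116.6  28. ]
 [502.9 149.8  28. ]
 [561.3 130.5  28. ]
 [618.3 112.2  28. ]
 [666.5 147.2  28. ]
 [487.1   5.   28. ]
 [547.9  12.5  28. ]
 [607.3  21.1  28. ]
 [664.9  30.8  28. ]]
diff [[ 0.5  0.2  0. ]
 [ 0.   0.3  0. ]
 [-1.6  1.5  0. ]
 [ 0.3  1.1  0. ]
 [-1.4  2.1  0. ]
 [-1.7  2.   0. ]]
C4,5 [[617.6 113.3  28. ]
 [665.8 148.4  28. ]]
```

The wrist measurements give 59.6 mm spacing, and top-camera estimates for C4 and C5 agree with the S symmetry: C4 ≈ (617,114), C5 ≈ (666,148). Next I move above C1, tip about 17 mm over the wood.

Request:
{"api": "servo_tool", "payload": {
  "increments": [
    {"ax": 0,"ay": 0,"az": 0,"dx": 0.025,"dy": -0.001,"dz": 0.01,"claw": 0},
    {"ax": 0,"ay": 0,"az": 0,"dx": 0.05,"dy": -0.002,"dz": 0.03,"claw": 0},
    {"ax": 0,"ay": 0,"az": 0,"dx": 0.071,"dy": -0.0026,"dz": 0.055,"claw": 0},
    {"ax": 0,"ay": 0,"az": 0,"dx": 0.071,"dy": -0.0026,"dz": 0.085,"claw": 0},
    {"ax": 0,"ay": 0,"az": 0,"dx": 0.071,"dy": -0.0026,"dz": 0.11,"claw": 0},
    {"ax": 0,"ay": 0,"az": 0,"dx": 0.071,"dy": -0.0026,"dz": 0.13,"claw": 0},
    {"ax": 0,"ay": 0,"az": 0,"dx": 0.071,"dy": -0.0026,"dz": 0.145,"claw": 0},
    {"ax": 0,"ay": 0,"az": 0,"dx": 0.071,"dy": -0.0026,"dz": 0.155,"claw": 0},
    {"ax": 0,"ay": 0,"az": 0,"dx": 0.071,"dy": -0.0026,"dz": 0.161,"claw": 0},
    {"ax": 0,"ay": 0,"az": 0,"dx": 0.071,"dy": -0.0026,"dz": 0.161,"claw": 0},
    {"ax": 0,"ay": 0,"az": 0,"dx": 0.071,"dy": -0.0026,"dz": 0.161,"claw": 0},
    {"ax": 0,"ay": 0,"az": 0,"dx": 0.071,"dy": -0.0026,"dz": 0.161,"claw": 0}
  ]
}}

```text
time_s: 2.95
ee_pos: [454.5, 115.9, 61.2]
tool_rot: [3.141, 0.001, -2.991]
contact_force: [0.1, 1.0, 0.2]
gripper_width: -0.5
finger_force: 0.0
```

```bash
python3 - <<'E'
from h import *
for i in range(3):
    s=ctrl.state();print(s["time_s"],s["ee_pos"].round(2),s["tool_rot"].round(4),s["contact_force"].round(2),s["joint_pos"].round(2))
    w=ctrl.camera_model("wrist");im=ctrl.capture("wrist")
cv2.imwrite("pics/w1.png",im[:,:,::-1])
E
```

```text
2.95 [454.53 115.9   61.2 ] [ 3.1413e+00  1.0000e-03 -2.9915e+00] [0.06 0.95 0.18] [-0.58  0.38  0.23  2.22 -0.16  0.55  1.49]
3.0 [454.51 115.89  61.16] [ 3.1413e+00  1.0000e-03 -2.9914e+00] [ 0.16 -0.2   0.39] [-0.58  0.38  0.23  2.22 -0.16  0.55  1.49]
3.05 [454.45 115.84  61.09] [ 3.1413e+00  8.0000e-04 -2.9915e+00] [-0.06  0.51  0.37] [-0.58  0.38  0.23  2.22 -0.16  0.55  1.49]
```

View pics/w1.png

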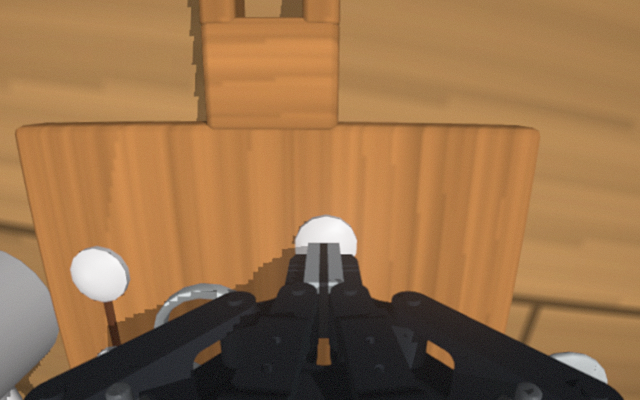

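The tip is right over C1: stud centre about (326,247), tip about (323,262). I apply a 1 mm correction and descend gently.

Request:
{"api": "servo_tool", "payload": {
  "increments": [
    {"ax": 0,"ay": 0,"az": 0,"dx": 0.0008,"dy": 0.0012,"dz": 0.003,"claw": 0},
    {"ax": 0,"ay": 0,"az": 0,"dx": 0.0008,"dy": 0.0012,"dz": 0.006,"claw": 0},
    {"ax": 0,"ay": 0,"az": 0,"dx": 0.0008,"dy": 0.0012,"dz": 0.009,"claw": 0},
    {"ax": 0,"ay": 0,"az": 0,"dx": 0.0008,"dy": 0.0012,"dz": 0.0105,"claw": 0},
    {"ax": 0,"ay": 0,"az": 0,"dx": 0.0008,"dy": 0.0012,"dz": 0.0115,"claw": 0},
    {"ax": 0,"ay": 0,"az": 0,"dx": 0.0008,"dy": 0.0012,"dz": 0.0125,"claw": 0},
    {"ax": 0,"ay": 0,"az": 0,"dx": 0.0008,"dy": 0.0012,"dz": 0.0125,"claw": 0}
  ]
}}

```text
time_s: 3.8
ee_pos: [453.1, 116.8, 48.0]
tool_rot: [-3.142, -0.0, -2.991]
contact_force: [0.6, -0.5, -0.1]
gripper_width: -0.0
finger_force: 0.0
```

Request:
{"api": "servo_tool", "payload": {
  "increments": [
    {"ax": 0,"ay": 0,"az": 0,"dx": 0,"dy": 0,"dz": 0.0005,"claw": 0},
    {"ax": 0,"ay": 0,"az": 0,"dx": 0,"dy": 0,"dz": 0.001,"claw": 0},
    {"ax": 0,"ay": 0,"az": 0,"dx": 0,"dy": 0,"dz": 0.001,"claw": 0}
  ]
}}

```text
time_s: 4.1
ee_pos: [453.3, 116.8, 47.3]
tool_rot: [3.142, 0.0, -2.992]
contact_force: [-1.5, 0.1, 6.7]
gripper_width: -0.1
finger_force: 3.7
```

C1 is at its stop: 6.7 N against about 1 N of friction. I traverse low over gap 1 to C2, with the tip about 7 mm over the wood mid-gap and rising to about 10.5 mm to clear the proud stud.

Request:
{"api": "servo_tool", "payload": {
  "increments": [
    {"ax": 0,"ay": 0,"az": 0,"dx": 0,"dy": 0,"dz": -0.0027,"claw": 0},
    {"ax": 0,"ay": 0,"az": 0,"dx": -0.006,"dy": 0.0028,"dz": -0.003,"claw": 0},
    {"ax": 0,"ay": 0,"az": 0,"dx": -0.013,"dy": 0.0061,"dz": -0.003,"claw": 0},
    {"ax": 0,"ay": 0,"az": 0,"dx": -0.02,"dy": 0.0094,"dz": -0.003,"claw": 0},
    {"ax": 0,"ay": 0,"az": 0,"dx": -0.027,"dy": 0.0127,"dz": -0.003,"claw": 0},
    {"ax": 0,"ay": 0,"az": 0,"dx": -0.03,"dy": 0.0142,"dz": -0.0045,"claw": 0},
    {"ax": 0,"ay": 0,"az": 0,"dx": -0.033,"dy": 0.0156,"dz": -0.0065,"claw": 0},
    {"ax": 0,"ay": 0,"az": 0,"dx": -0.039,"dy": 0.0184,"dz": -0.0068,"claw": 0},
    {"ax": 0,"ay": 0,"az": 0,"dx": -0.046,"dy": 0.0217,"dz": -0.0068,"claw": 0},
    {"ax": 0,"ay": 0,"az": 0,"dx": -0.054,"dy": 0.0255,"dz": -0.0068,"claw": 0},
    {"ax": 0,"ay": 0,"az": 0,"dx": -0.054,"dy": 0.0255,"dz": -0.0068,"claw": 0},
    {"ax": 0,"ay": 0,"az": 0,"dx": -0.054,"dy": 0.0255,"dz": -0.0068,"claw": 0}
  ]
}}

```text
time_s: 5.3
ee_pos: [502.8, 150.1, 53.7]
tool_rot: [-3.141, -0.0, -2.991]
contact_force: [0.3, 0.9, -1.7]
gripper_width: -0.3
finger_force: 0.0
```

Request:
{"api": "servo_tool", "payload": {
  "increments": [
    {"ax": 0,"ay": 0,"az": 0,"dx": 0,"dy": 0,"dz": 0.0015,"claw": 0},
    {"ax": 0,"ay": 0,"az": 0,"dx": 0,"dy": 0,"dz": 0.003,"claw": 0},
    {"ax": 0,"ay": 0,"az": 0,"dx": 0,"dy": 0,"dz": 0.0045,"claw": 0},
    {"ax": 0,"ay": 0,"az": 0,"dx": 0,"dy": 0,"dz": 0.0055,"claw": 0},
    {"ax": 0,"ay": 0,"az": 0,"dx": 0,"dy": 0,"dz": 0.0062,"claw": 0},
    {"ax": 0,"ay": 0,"az": 0,"dx": 0,"dy": 0,"dz": 0.0067,"claw": 0},
    {"ax": 0,"ay": 0,"az": 0,"dx": 0,"dy": 0,"dz": 0.0067,"claw": 0}
  ]
}}

```text
time_s: 6.0
ee_pos: [502.7, 150.0, 47.3]
tool_rot: [-3.142, -0.0, -2.992]
contact_force: [-2.5, -1.2, 6.4]
gripper_width: 0.2
finger_force: 3.3
```

```bash
python3 - <<'E'
from h import *
s=ctrl.state();print(s["time_s"],s["ee_pos"].round(2),s["tool_rot"].round(4),s["contact_force"].round(2))
w=ctrl.camera_model("wrist");im=ctrl.capture("wrist")
cv2.imwrite("pics/w2.png",im[:,:,::-1])
def c(p,r=34):
    x,y=p;k=im[y-r:y+r,x-r:x+r].astype(float);mk=((k.min(2)>110)&(k.max(2)-k.min(2)<60)).astype(np.uint8)
    n,l,st,ce=cv2.connectedComponentsWithStats(mk);i=1+np.argmax(st[1:,4]);return ce[i]+[x-r,y-r],st[i]
q=proj(w,[[453.5,116.8,28],[487.4,6.1,28],[502.9,150.1,28]]);print(q.round(1))
for z,p in zip((27,28),q[:2]): a,st=c(p.round().astype(int));print(a.round(1),st,ray_plane(w,[a],z).round(1))
E
```

```text
bash:   712 Segmentation fault         python3 - <<'E'
from h import *
s=ctrl.state();print(s["time_s"],s["ee_pos"].round(2),s["tool_rot"].round(4),s["contact_force"].round(2))
w=ctrl.camera_model("wrist");im=ctrl.capture("wrist")
cv2.imwrite("pics/w2.png",im[:,:,::-1])
def c(p,r=34):
    x,y=p;k=im[y-r:y+r,x-r:x+r].astype(float);mk=((k.min(2)>110)&(k.max(2)-k.min(2)<60)).astype(np.uint8)
    n,l,st,ce=cv2.connectedComponentsWithStats(mk);i=1+np.argmax(st[1:,4]);return ce[i]+[x-r,y-r],st[i]
q=proj(w,[[453.5,116.8,28],[487.4,6.1,28],[502.9,150.1,28]]);print(q.round(1))
for z,p in zip((27,28),q[:2]): a,st=c(p.round().astype(int));print(a.round(1),st,ray_plane(w,[a],z).round(1))
E
```

View pics/w2.png

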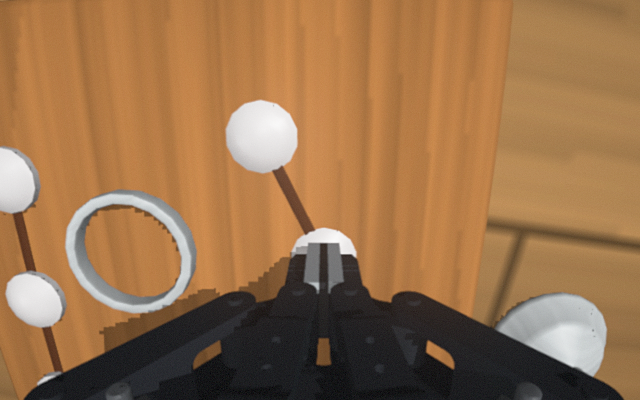

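C1 (262,136) sits flush with no side wall showing, unlike the straight row, and C2 is under the tip at its stop. I check for board drift, then continue.

```bash
python3 - <<'E'
from h import *
w=ctrl.camera_model("wrist");print(ctrl.state()["time_s"],ray_plane(w,[(262,136.5)],26.5).round(1))
E
```

```text
6.05 [[452.7 117.4  26.5]]
```

Request:
{"api": "servo_tool", "payload": {
  "increments": [
    {"ax": 0,"ay": 0,"az": 0,"dx": 0,"dy": 0,"dz": -0.0027,"claw": 0},
    {"ax": 0,"ay": 0,"az": 0,"dx": -0.006,"dy": -0.0029,"dz": -0.003,"claw": 0},
    {"ax": 0,"ay": 0,"az": 0,"dx": -0.013,"dy": -0.0064,"dz": -0.003,"claw": 0},
    {"ax": 0,"ay": 0,"az": 0,"dx": -0.02,"dy": -0.0098,"dz": -0.003,"claw": 0},
    {"ax": 0,"ay": 0,"az": 0,"dx": -0.027,"dy": -0.0132,"dz": -0.003,"claw": 0},
    {"ax": 0,"ay": 0,"az": 0,"dx": -0.03,"dy": -0.0147,"dz": -0.0045,"claw": 0},
    {"ax": 0,"ay": 0,"az": 0,"dx": -0.033,"dy": -0.0162,"dz": -0.0065,"claw": 0},
    {"ax": 0,"ay": 0,"az": 0,"dx": -0.039,"dy": -0.0191,"dz": -0.0068,"claw": 0},
    {"ax": 0,"ay": 0,"az": 0,"dx": -0.046,"dy": -0.0225,"dz": -0.0068,"claw": 0},
    {"ax": 0,"ay": 0,"az": 0,"dx": -0.0536,"dy": -0.0263,"dz": -0.0068,"claw": 0},
    {"ax": 0,"ay": 0,"az": 0,"dx": -0.0536,"dy": -0.0263,"dz": -0.0068,"claw": 0},
    {"ax": 0,"ay": 0,"az": 0,"dx": -0.0536,"dy": -0.0263,"dz": -0.0068,"claw": 0}
  ]
}}

```text
time_s: 7.25
ee_pos: [559.7, 131.9, 53.8]
tool_rot: [-3.141, -0.0, -2.992]
contact_force: [1.1, 0.9, -0.1]
gripper_width: 0.1
finger_force: 0.0
```

No board drift beyond 1 mm. The tip is on C3, so I press it.

Request:
{"api": "servo_tool", "payload": {
  "increments": [
    {"ax": 0,"ay": 0,"az": 0,"dx": 0,"dy": 0,"dz": 0.0015,"claw": 0},
    {"ax": 0,"ay": 0,"az": 0,"dx": 0,"dy": 0,"dz": 0.003,"claw": 0},
    {"ax": 0,"ay": 0,"az": 0,"dx": 0,"dy": 0,"dz": 0.0045,"claw": 0},
    {"ax": 0,"ay": 0,"az": 0,"dx": 0,"dy": 0,"dz": 0.0055,"claw": 0},
    {"ax": 0,"ay": 0,"az": 0,"dx": 0,"dy": 0,"dz": 0.0062,"claw": 0},
    {"ax": 0,"ay": 0,"az": 0,"dx": 0,"dy": 0,"dz": 0.0068,"claw": 0},
    {"ax": 0,"ay": 0,"az": 0,"dx": 0,"dy": 0,"dz": 0.0068,"claw": 0}
  ]
}}

```text
time_s: 7.95
ee_pos: [559.6, 132.1, 47.3]
tool_rot: [3.141, -0.0, -2.991]
contact_force: [-2.6, -0.9, 6.6]
gripper_width: -0.1
finger_force: 3.0
```

Request:
{"api": "servo_tool", "payload": {
  "increments": [
    {"ax": 0,"ay": 0,"az": 0,"dx": 0,"dy": 0,"dz": -0.0027,"claw": 0},
    {"ax": 0,"ay": 0,"az": 0,"dx": -0.006,"dy": -0.003,"dz": -0.003,"claw": 0},
    {"ax": 0,"ay": 0,"az": 0,"dx": -0.013,"dy": -0.0064,"dz": -0.003,"claw": 0},
    {"ax": 0,"ay": 0,"az": 0,"dx": -0.02,"dy": -0.0099,"dz": -0.003,"claw": 0},
    {"ax": 0,"ay": 0,"az": 0,"dx": -0.027,"dy": -0.0133,"dz": -0.003,"claw": 0},
    {"ax": 0,"ay": 0,"az": 0,"dx": -0.03,"dy": -0.0148,"dz": -0.0045,"claw": 0},
    {"ax": 0,"ay": 0,"az": 0,"dx": -0.033,"dy": -0.0163,"dz": -0.0065,"claw": 0},
    {"ax": 0,"ay": 0,"az": 0,"dx": -0.039,"dy": -0.0193,"dz": -0.0068,"claw": 0},
    {"ax": 0,"ay": 0,"az": 0,"dx": -0.046,"dy": -0.0228,"dz": -0.0068,"claw": 0},
    {"ax": 0,"ay": 0,"az": 0,"dx": -0.0537,"dy": -0.0265,"dz": -0.0068,"claw": 0},
    {"ax": 0,"ay": 0,"az": 0,"dx": -0.0537,"dy": -0.0265,"dz": -0.0068,"claw": 0},
    {"ax": 0,"ay": 0,"az": 0,"dx": -0.0537,"dy": -0.0265,"dz": -0.0068,"claw": 0}
  ]
}}

```text
time_s: 9.15
ee_pos: [616.8, 113.8, 53.8]
tool_rot: [-3.142, -0.0, -2.992]
contact_force: [0.5, 0.2, 0.1]
gripper_width: 0.2
finger_force: 0.0
```

```bash
python3 - <<'E'
from h import *
s=ctrl.state();print(s["time_s"],s["ee_pos"].round(2),s["contact_force"].round(2))
cv2.imwrite("pics/w3.png",ctrl.capture("wrist")[:,:,::-1])
E
```

```text
9.15 [616.79 113.76  53.77] [0.48 0.2  0.07]
```

View pics/w3.png

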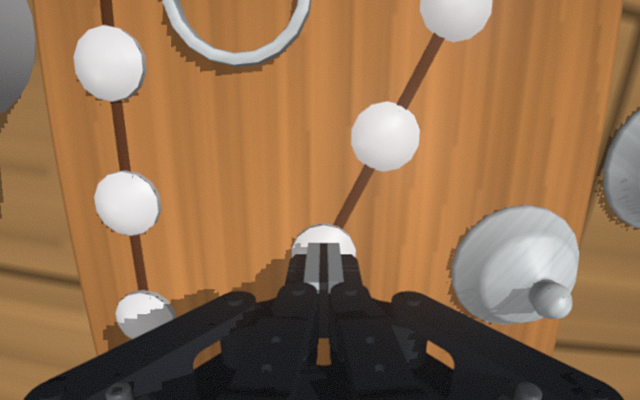

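C4 is centred under the tip, C2 and C3 are flush, and lid_a is clear to the right (rim about 55 mm away). I press C4.

Request:
{"api": "servo_tool", "payload": {
  "increments": [
    {"ax": 0,"ay": 0,"az": 0,"dx": 0,"dy": 0,"dz": 0.0015,"claw": 0},
    {"ax": 0,"ay": 0,"az": 0,"dx": 0,"dy": 0,"dz": 0.003,"claw": 0},
    {"ax": 0,"ay": 0,"az": 0,"dx": 0,"dy": 0,"dz": 0.0045,"claw": 0},
    {"ax": 0,"ay": 0,"az": 0,"dx": 0,"dy": 0,"dz": 0.0055,"claw": 0},
    {"ax": 0,"ay": 0,"az": 0,"dx": 0,"dy": 0,"dz": 0.0062,"claw": 0},
    {"ax": 0,"ay": 0,"az": 0,"dx": 0,"dy": 0,"dz": 0.0068,"claw": 0},
    {"ax": 0,"ay": 0,"az": 0,"dx": 0,"dy": 0,"dz": 0.0068,"claw": 0}
  ]
}}

```text
time_s: 9.9
ee_pos: [616.7, 114.0, 47.4]
tool_rot: [3.141, -0.0, -2.991]
contact_force: [-2.1, 0.3, 4.7]
gripper_width: -0.0
finger_force: 2.8
```

Request:
{"api": "servo_tool", "payload": {
  "increments": [
    {"ax": 0,"ay": 0,"az": 0,"dx": 0,"dy": 0,"dz": 0.0003,"claw": 0},
    {"ax": 0,"ay": 0,"az": 0,"dx": 0,"dy": 0,"dz": 0.0003,"claw": 0}
  ]
}}

```text
time_s: 10.1
ee_pos: [616.7, 114.0, 47.3]
tool_rot: [3.141, -0.0, -2.991]
contact_force: [-4.3, 0.9, 9.0]
gripper_width: -0.1
finger_force: 4.4
```

Request:
{"api": "servo_tool", "payload": {
  "increments": [
    {"ax": 0,"ay": 0,"az": 0,"dx": 0,"dy": 0,"dz": -0.003,"claw": 0},
    {"ax": 0,"ay": 0,"az": 0,"dx": -0.006,"dy": 0.0029,"dz": -0.0033,"claw": 0},
    {"ax": 0,"ay": 0,"az": 0,"dx": -0.013,"dy": 0.0063,"dz": -0.0033,"claw": 0},
    {"ax": 0,"ay": 0,"az": 0,"dx": -0.02,"dy": 0.0097,"dz": -0.0033,"claw": 0},
    {"ax": 0,"ay": 0,"az": 0,"dx": -0.027,"dy": 0.013,"dz": -0.0033,"claw": 0},
    {"ax": 0,"ay": 0,"az": 0,"dx": -0.03,"dy": 0.0145,"dz": -0.0048,"claw": 0},
    {"ax": 0,"ay": 0,"az": 0,"dx": -0.033,"dy": 0.0159,"dz": -0.0068,"claw": 0},
    {"ax": 0,"ay": 0,"az": 0,"dx": -0.039,"dy": 0.0188,"dz": -0.0071,"claw": 0},
    {"ax": 0,"ay": 0,"az": 0,"dx": -0.046,"dy": 0.0222,"dz": -0.0071,"claw": 0},
    {"ax": 0,"ay": 0,"az": 0,"dx": -0.0538,"dy": 0.0258,"dz": -0.0071,"claw": 0},
    {"ax": 0,"ay": 0,"az": 0,"dx": -0.0538,"dy": 0.0258,"dz": -0.0071,"claw": 0},
    {"ax": 0,"ay": 0,"az": 0,"dx": -0.0538,"dy": 0.0258,"dz": -0.0071,"claw": 0}
  ]
}}

```text
time_s: 11.3
ee_pos: [666.1, 147.5, 53.7]
tool_rot: [-3.141, -0.0, -2.991]
contact_force: [-0.1, 0.3, -0.3]
gripper_width: -0.2
finger_force: 0.0
```

Request:
{"api": "servo_tool", "payload": {
  "increments": [
    {"ax": 0,"ay": 0,"az": 0,"dx": 0,"dy": 0,"dz": 0.0015,"claw": 0},
    {"ax": 0,"ay": 0,"az": 0,"dx": 0,"dy": 0,"dz": 0.003,"claw": 0},
    {"ax": 0,"ay": 0,"az": 0,"dx": 0,"dy": 0,"dz": 0.0045,"claw": 0},
    {"ax": 0,"ay": 0,"az": 0,"dx": 0,"dy": 0,"dz": 0.0055,"claw": 0},
    {"ax": 0,"ay": 0,"az": 0,"dx": 0,"dy": 0,"dz": 0.0062,"claw": 0},
    {"ax": 0,"ay": 0,"az": 0,"dx": 0,"dy": 0,"dz": 0.0069,"claw": 0},
    {"ax": 0,"ay": 0,"az": 0,"dx": 0,"dy": 0,"dz": 0.0071,"claw": 0}
  ]
}}

```text
time_s: 12.0
ee_pos: [666.1, 147.4, 47.3]
tool_rot: [3.142, -0.0, -2.992]
contact_force: [-4.2, -1.6, 9.6]
gripper_width: 0.3
finger_force: 4.8
```

C5 is home (9.6 N). I lift away and take a last look.

Request:
{"api": "servo_tool", "payload": {
  "increments": [
    {"ax": 0,"ay": 0,"az": 0,"dx": 0,"dy": 0,"dz": -0.005,"claw": 0},
    {"ax": 0,"ay": 0,"az": 0,"dx": 0,"dy": 0,"dz": -0.02,"claw": 0},
    {"ax": 0,"ay": 0,"az": 0,"dx": 0,"dy": 0,"dz": -0.05,"claw": 0},
    {"ax": 0,"ay": 0,"az": 0,"dx": -0.01,"dy": 0,"dz": -0.08,"claw": 0},
    {"ax": 0,"ay": 0,"az": 0,"dx": -0.03,"dy": 0,"dz": -0.11,"claw": 0},
    {"ax": 0,"ay": 0,"az": 0,"dx": -0.05,"dy": 0,"dz": -0.13,"claw": 0},
    {"ax": 0,"ay": 0,"az": 0,"dx": -0.07,"dy": 0,"dz": -0.14,"claw": 0},
    {"ax": 0,"ay": 0,"az": 0,"dx": -0.08,"dy": 0,"dz": -0.14,"claw": 0},
    {"ax": 0,"ay": 0,"az": 0,"dx": -0.08,"dy": 0,"dz": -0.14,"claw": 0},
    {"ax": 0,"ay": 0,"az": 0,"dx": -0.08,"dy": 0,"dz": -0.14,"claw": 0},
    {"ax": 0,"ay": 0,"az": 0,"dx": -0.08,"dy": 0,"dz": -0.14,"claw": 0}
  ]
}}

```text
time_s: 13.1
ee_pos: [744.2, 159.3, 186.1]
tool_rot: [-3.141, -0.002, -2.991]
contact_force: [-0.2, -0.4, 0.4]
gripper_width: -0.2
finger_force: 0.0
```

```bash
python3 - <<'E'
from h import *
s=ctrl.state();print(s["time_s"],s["ee_pos"].round(2),s["contact_force"].round(2))
cv2.imwrite("pics/w4.png",ctrl.capture("wrist")[:,:,::-1])
E
```

```text
13.1 [744.22 159.28 186.14] [-0.16 -0.45  0.36]
```

View pics/w4.png

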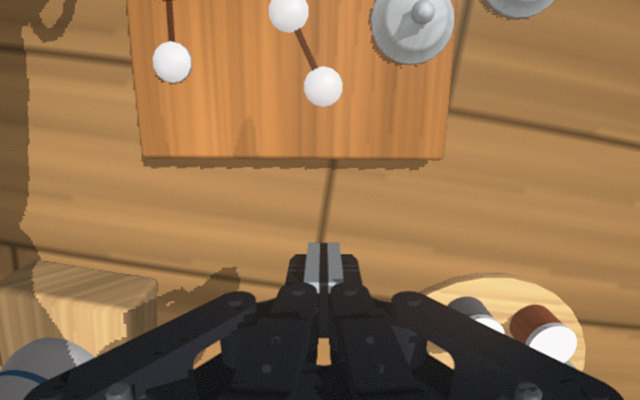

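C4 (288,12) and C5 (323,87) show no side wall, while S4 (171,62) stands proud with one. The board, lid_a and the rest look undisturbed, and the arm is clear and at rest.

```bash
python3 -c "
from workcell import ctrl
print(ctrl.sign_off())"
```

```text
the job is handed in; nothing more can be done
None
```

I pressed the five curved-row studs home in order from the handle end (final force 6–10 N each), kept the tip low over the inlaid line between them, saw nothing else disturbed in the pictures, and handed the job in at about 13 s.

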